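# Complete the filter plate and present its notched end to the reader

## Robot

A 7-joint arm with a two-finger parallel gripper is mounted at the origin on the work surface. World frame = base frame: x ahead of the robot, y to its left, z up, the work surface at z = 0. Lengths are in m, angles in rad, forces in N, time in s.
With the tool pointing down it reaches from about 0.35 to 0.9 m from the base axis. Payload 7.2 kg.
Tool frame: the origin (TCP) lies at the very end of the fingers, on their centre line; the grasp point (between the pads) lies 19 mm behind it; z points along the fingers, y is the direction in which the jaws open and shut (so a half turn about z gives the same grasp; the last joint's range is limited). The gripper opens to 85 mm and grips with 20 to 120 N. Pads are 22 mm wide; open, the fingers measure 114 mm over their backs; the gripper's body (76 mm by 85 mm) begins 54 mm behind the grasp point. The pads swing forward as they close: fully open they stand 13 mm farther back than shut.
Start: joints at [1.118, 0.411, -0.013, 1.596, 0.006, 1.134, -0.082], TCP at [0.235, -0.579, 0.231] pointing down, gripper open.
Joint ranges: [-2.95, 2.95], [-0.29, 1.99], [-1.47, 1.44], [0.14, 2.54], [-1.03, 4.17], [0.13, 1.85], [-2.86, 2.86]. Speed limits (rad/s): [2.39, 2.39, 3.01, 3.01, 3.14, 3.14, 3.14].

## Interface

Orientations are given as a unit quaternion [w, x, y, z].
In Python, from station import observe, eyes, env gives the robot as it stands.
- The arm moves only by the tool apply_moves, never from a script. Its argument "commands" is a list of rows, each a list of 3 entries, a list of its own where there are three numbers: the shift along the tool's x, y, z in cm, then the turn about the tool's z in degrees, then the closure, from 0 (fully open) to 1 (shut). A call has 1 to 20 rows; each row is the pose to reach, as a shift and turn from the pose measured when the call began, along the tool's axes at that moment; what a row does not reach only later rows make up. A row lasts 1/12 s, in which the tool goes at most 41.7 mm and 7.16 degrees, less where a joint would pass 70% of its speed; a pose out of reach is approached as far as the arm can. A call with a gripper value outside its range is refused whole. The fingers move at their own pace and stop on an object; "grip_force" is the grip in N (left out, the last holds). Time passes only in rows, so rows that repeat a pose let the fingers close. It gives the time, the measured TCP pose, the force and the opening at its end, in the units of the state.
- observe(): the state, without advancing time (a new reading comes with each control period).
- eyes.get_image(name): name is "scene" or "top" or "wrist"; returns a dict with "img" (400x640x3 uint8, blue, green, red), "range_z" (400x640 float32, m along the optical axis (not along the pixel's ray), 0 where there is no reading), "K" (3x3 intrinsics, pixels), "pose" (4x4, takes a point from camera to world coordinates). Camera axes: x right, y up, looking along -z (the intrinsics and any distortion apply to the point x, -y, -z); pixel columns grow to the right and rows downward; lengths in m; the calibration is good to about 2 mm. The wrist camera is an equidistant fisheye: a pixel r from the principal point sees the ray r / f radians off the axis. A picture is of the moment at which its call begins.
- env.finish_job(): hands the job in, once; it reports no verdict.
The state is a dict: "t": time; "joints": joint angles; "joint_vel": joint speeds; "joint_torque": joint torques, N m; "tool_pos": TCP position; "eef_rot": TCP orientation; "ft_force": force on the tool from outside, world axes, zero at the start; "ft_torque": the same for the moment, N m; "grip_width": finger opening in m.
Only numpy, scipy, OpenCV 4.12 (cv2) and the standard library are available. Lean on these libraries where they do the work, as an engineer would, in place of code of your own. Each camera call takes 0.05 s, during which the arm holds its last target. There are 200 camera calls.

## Task

Put spare brass filters from the grey rack into the two empty pockets of the blue filter plate while it lies on its cradle. Then pick the plate up and, with all four filters seated in it, hold it still and level, pocket side up, about 10 cm above the table, so that its notched white end is right above the yellow target on the reader's foot and points straight at the reader's window. Finish while still holding it there, touching nothing else with it, and leave the tools and parts lying around where they are.

Things in the scene. Friction and masses are not known exactly. Their poses are not given: they have to be found in the camera images.
- carrier: Loose blue filter plate 164 x 56 x 14 mm, four round pockets (22 mm wide, 9 deep), white strip 24 mm long at each end. Lies level, underside 34 mm up, any yaw. Origin: underside centre; x to the notched end, z up out of the pocket side. The white ends look alike but the +x one (label end) has a 12 x 12 mm notch in its +y corner. Long edges free to grip at mid-length, clear below. 0.13-0.25 kg.
- notched_end (a point): Centre of the white strip at the plate's notched (label) end, at mid-thickness, 70 mm from the plate's middle.
- plain_end (a point): Centre of the white strip at the other end, 70 mm from the plate's middle.
- pocket0 (a point): Centre of the floor of a pocket of the filter plate, -45 mm along the plate's x, 5 mm above the plate's underside. Two of the four pockets start empty, any two.
- pocket1 (a point): Centre of the floor of a pocket of the filter plate, -15 mm along the plate's x, 5 mm above the plate's underside. Two of the four pockets start empty, any two.
- pocket2 (a point): Centre of the floor of a pocket of the filter plate, +15 mm along the plate's x, 5 mm above the plate's underside. Two of the four pockets start empty, any two.
- pocket3 (a point): Centre of the floor of a pocket of the filter plate, +45 mm along the plate's x, 5 mm above the plate's underside. Two of the four pockets start empty, any two.
- cradle: Fixed dark steel cradle under the plate: base 178 x 64 x 6 mm, two narrow end posts 34 mm high that carry the plate, and end stops that rise to 44 mm, about 2 mm beyond the plate's ends. Origin: centre of its underside; its x lies along the plate.
- filter0: A loose sintered brass filter, an upright cylinder 17 mm in diameter and 34 mm tall, 45 g. Origin: centre of its underside. All five are alike: two start seated in pockets of the plate (standing 25 mm proud), three are spares standing in the rack (22 mm proud).
- filter1: A loose sintered brass filter, an upright cylinder 17 mm in diameter and 34 mm tall, 45 g. Origin: centre of its underside. All five are alike: two start seated in pockets of the plate (standing 25 mm proud), three are spares standing in the rack (22 mm proud).
- filter2: A loose sintered brass filter, an upright cylinder 17 mm in diameter and 34 mm tall, 45 g. Origin: centre of its underside. All five are alike: two start seated in pockets of the plate (standing 25 mm proud), three are spares standing in the rack (22 mm proud).
- filter3: A loose sintered brass filter, an upright cylinder 17 mm in diameter and 34 mm tall, 45 g. Origin: centre of its underside. All five are alike: two start seated in pockets of the plate (standing 25 mm proud), three are spares standing in the rack (22 mm proud).
- filter4: A loose sintered brass filter, an upright cylinder 17 mm in diameter and 34 mm tall, 45 g. Origin: centre of its underside. All five are alike: two start seated in pockets of the plate (standing 25 mm proud), three are spares standing in the rack (22 mm proud).
- rack: Fixed grey rack for the spares, 164 x 50 x 22 mm, with four holes (22 mm wide, 12 mm deep) in a row along its x, 40 mm apart; three hold a spare, any one is empty. Origin: centre of its underside.
- reader: Fixed label reader: black housing 100 x 110 x 155 mm, teal front, window with a red lens. Origin: centre of the housing's underside; the window looks along its -x, front face 51 mm from the origin, lens 5 mm further out. A dark foot 90 mm wide, 5 mm thick reaches 200 mm from the origin along -x.
- target (a point): Centre of the round yellow target (48 mm) on the reader's foot, on the foot's upper face 5 mm above the table, 105 mm in front of the reader's origin along its -x.
- jar: Bystander: small jar with a green cap, 52 mm wide, 70 mm tall. Origin: centre of its underside.
- fitting: Bystander: steel pipe union, 58 mm long, 31 mm high. Origin: centre of its underside.
- gauge: Bystander: round pressure gauge lying on its back, 66 mm wide, 28 mm high, with a brass stem. Origin: centre of its underside.
- screwdriver: Bystander: screwdriver lying on the table.
- wrench: Bystander: wrench lying on the table.

How it is judged:
By the outcome, as a careful person would: the job done as asked, in the order asked, and still so for the second after the job is handed in, while the arm keeps its last pose, push and grip.
It also fails if it takes over 67 s, if anything falls off the work surface, if the arm or the gripper's body presses on something with over 40 N, if the wrist force passes 120 N, or if a joint passes its speed limit or range.

## Working session

There is one attempt and no reset: what is moved stays moved. The work goes in short steps, Python scripts to look and compute and a tool call to move; the robot and the scene stay as the last step left them, time stands still between calls to the robot, and variables do not carry over. Pictures are saved under pics/ and viewed, about 8 in all and at most 12, crops included, and the job is handed in when it is done.

Besides the shell and the picture viewer there is one more tool, called after "Emit:" as name([rows], argument=value, ...), one row to a line, values as JSON. apply_moves: Moves the arm, as the interface text tells. Its arguments: {"type":"object","properties":{"commands":{"type":"array","items":{"type":"array"}},"grip_force":{"type":"number"}},"required":["commands"]}

```bash
mkdir -p pics
cat > h.py <<'E'
import numpy as np, cv2
from station import observe, eyes, env
def save(name,fn):
    d=eyes.get_image(name); np.savez('pics/'+fn+'.npz',**d); cv2.imwrite('pics/'+fn+'.png',d['img']); return d
def load(fn): return np.load('pics/'+fn+'.npz')
def ray(d,u,v,fish=False):
    K=d['K']; x=(u-K[0,2])/K[0,0]; y=(v-K[1,2])/K[1,1]
    if fish:
        r=np.hypot(x,y); s=np.sin(r)/r if r>1e-9 else 1; c=np.array([x*s,-y*s,-np.cos(r)])
    else: c=np.array([x,-y,-1.])
    P=d['pose']; return P[:3,3],P[:3,:3]@c
def atz(d,u,v,z,fish=False):
    o,r=ray(d,u,v,fish); return o+r*(z-o[2])/r[2]
def deep(d,u,v,fish=False):
    o,r=ray(d,u,v,fish); a=d['range_z'][int(v)-1:int(v)+2,int(u)-1:int(u)+2]; z=np.median(a)
    f=-d['pose'][:3,2]; return o+r*z/(r@f)
E
python3 - <<'E'
from h import *
print(observe())
for n in('top','scene','wrist'):
    d=save(n,n+'0'); print(n,d['K'],d['pose'].round(3))
E
```

```text
{'t': 0.0, 'joints': array([ 1.11778686,  0.41190622, -0.01269267,  1.59707711,  0.00560392,
        1.13429808, -0.08219376]), 'joint_vel': array([ 1.03501785e-03, -4.63552431e-05, -1.69846467e-03, -8.71103599e-04,
        2.11308944e-03,  9.16914775e-04,  6.82807015e-04]), 'joint_torque': array([ 1.04017236e-03, -6.00628281e+01,  6.82935901e-01, -2.99419963e+01,
        1.39388011e-02,  1.04429713e-02,  2.33424441e-05]), 'tool_pos': array([ 0.23436987, -0.57883924,  0.23043571]), 'eef_rot': array([-7.96546627e-04,  9.81545474e-01,  1.91227088e-01, -2.20808414e-04]), 'ft_force': array([ 0.0092295 , -0.57665313, -0.15881361]), 'ft_torque': array([-0.04223346,  0.01218157, -0.01199749]), 'grip_width': 0.08572441802839183}
top [[409.39674492   0.         318.9727654 ]
 [  0.         409.39674492 206.71093036]
 [  0.           0.           1.        ]] [[ 0.007  0.989 -0.15   0.36 ]
 [-1.     0.006 -0.011 -0.007]
 [-0.01   0.15   0.989  1.15 ]
 [ 0.     0.     0.     1.   ]]
scene [[421.39912024   0.         316.02194256]
 [  0.         421.39912024 191.1459337 ]
 [  0.           0.           1.        ]] [[-0.545 -0.712  0.442  0.997]
 [ 0.838 -0.471  0.274  0.287]
 [ 0.013  0.52   0.854  0.957]
 [ 0.     0.     0.     1.   ]]
wrist [[309.70691629   0.         315.47677924]
 [  0.         309.70691629 197.36166263]
 [  0.           0.           1.        ]] [[ 0.376  0.892  0.249  0.298]
 [-0.927  0.363  0.099 -0.554]
 [-0.002 -0.268  0.963  0.372]
 [ 0.     0.     0.     1.   ]]
```

View pics/top0.png

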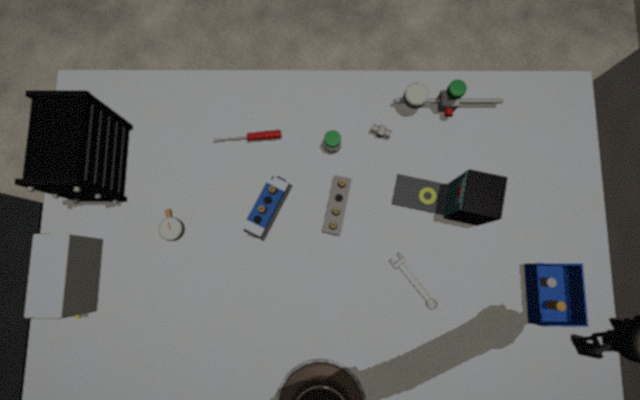

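View pics/scene0.png

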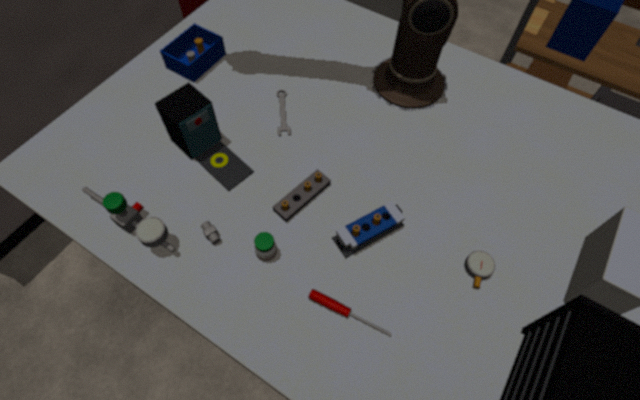

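The top view shows the plate at (267,206), the rack at (337,205), and the reader at (475,197) with its target at (428,196). In the scene view the plate is at (370,228), the rack at (302,195) and the target at (220,160). I'll enlarge both views.

Run:
```python
from h import *
t=load('top0'); s=load('scene0'); 
a=t['img'][168:242,238:508]; b=s['img'][140:258,150:420]
f=lambda i:cv2.resize(i,None,fx=2.96,fy=2.96,interpolation=cv2.INTER_CUBIC)
im=np.vstack([f(a),f(b)]); im=np.clip(im.astype(float)*1.5,0,255).astype(np.uint8); print(im.shape); cv2.imwrite('pics/c1.png',im)
for n,(u,v) in dict(plate=(267,206),rack=(337,205),targ=(428,196),foot=(398,190),rtop=(478,195)).items(): print(n,deep(t,u,v).round(3))
for n,(u,v) in dict(plate=(370,228),rack=(302,195),targ=(220,160),rtop=(186,104)).items(): print(n,deep(s,u,v).round(3))
```

```text
(568, 799, 3)
plate [0.529 0.147 0.046]
rack [ 0.536 -0.044  0.023]
targ [ 0.566 -0.302  0.006]
foot [ 0.583 -0.218  0.007]
rtop [ 0.543 -0.387  0.154]
plate [0.537 0.159 0.04 ]
rack [ 0.542 -0.037  0.021]
targ [ 0.565 -0.295  0.005]
rtop [ 0.545 -0.388  0.154]
```

View pics/c1.png

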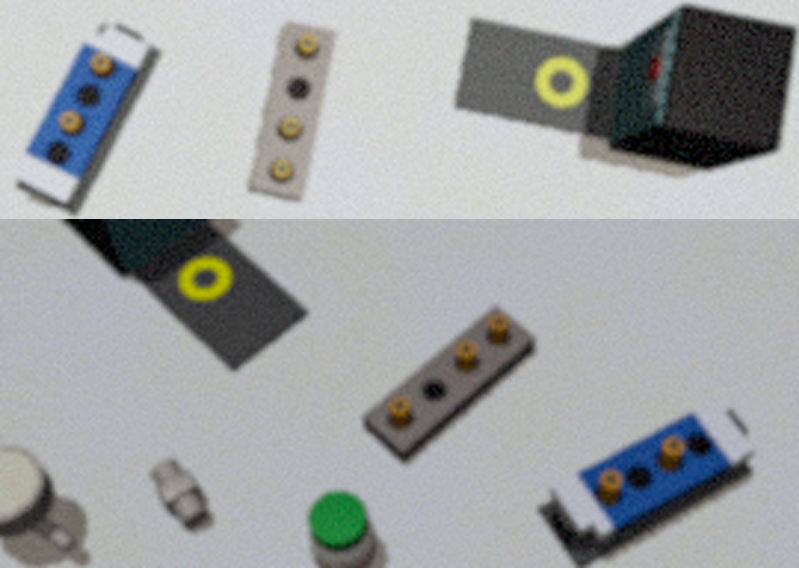

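Run:
```python
from h import *
t=load('top0'); s=load('scene0')
T=lambda p:(p[0]/2.96+238-.33,p[1]/2.96+168-.33); S=lambda p:(p[0]/2.96+150-.33,(p[1]-219)/2.96+140-.33)
def tri(a,b):
    o1,r1=ray(t,*T(a)); o2,r2=ray(s,*S(b)); r1/=np.linalg.norm(r1); r2/=np.linalg.norm(r2)
    k=np.linalg.lstsq(np.c_[r1,-r2],o2-o1,rcond=None)[0]; p,q=o1+k[0]*r1,o2+k[1]*r2; return (p+q)/2,np.linalg.norm(p-q)
for n,a,b,z in [('r0',(307,44),(400,402),.044),('rhole',(298,88),(433,390),.022),('r2',(290,127),(466,348),.044),('r3',(281,169),(498,320),.044),
 ('pf_far',(101,63),(610,477),.073),('ph2',(89,95),(638,476),.048),('pf',(70,120),(672,444),.073),('ph_near',(58,152),(700,443),.048),('target',(561,82),(205,278),.005)]:
    p,g=tri(a,b); print(n,p.round(4),round(g,4),'top@z',atz(t,*T(a),z)[:2].round(4),'scene@z',atz(s,*S(b),z)[:2].round(4))
for n,a in [('footL',(472,20)),('footLb',(456,107)),('lens',(654,68))]: print(n,atz(t,*T(a),.005 if n!='lens' else .1).round(4))
```

```text
r0 [ 0.5943 -0.0543  0.0478] 0.0029 top@z [ 0.5958 -0.0557] scene@z [ 0.5921 -0.0543]
rhole [ 0.5574 -0.0469  0.0222] 0.0029 top@z [ 0.5581 -0.0482] scene@z [ 0.5567 -0.0456]
r2 [ 0.5171 -0.0389  0.0443] 0.0025 top@z [ 0.5177 -0.04  ] scene@z [ 0.5164 -0.0378]
r3 [ 0.4781 -0.0308  0.0459] 0.0021 top@z [ 0.4788 -0.0318] scene@z [ 0.4766 -0.0305]
pf_far [0.5704 0.1333 0.074 ] 0.0028 top@z [0.5712 0.1321] scene@z [0.5694 0.1343]
ph2 [0.5451 0.1472 0.0488] 0.0035 top@z [0.5459 0.1457] scene@z [0.544  0.1486]
pf [0.518  0.1599 0.0747] 0.0031 top@z [0.5188 0.1588] scene@z [0.5164 0.1611]
ph_near [0.4916 0.1746 0.0504] 0.0047 top@z [0.4928 0.1728] scene@z [0.4892 0.1765]
target [ 0.5671 -0.2986  0.0063] 0.0034 top@z [ 0.5682 -0.3005] scene@z [ 0.5659 -0.2976]
footL [ 0.6286 -0.2167  0.005 ]
footLb [ 0.5434 -0.1996  0.005 ]
lens [ 0.5639 -0.358   0.1   ]
```

Heights and spacings agree with the text (rack pitch 39.5 mm, plate pitch 29.5 mm). From near to far the plate has pocket0 empty, pocket1 full, pocket2 empty and pocket3 full, with the notched end at the far side. I'll move above the rack with tool x at yaw 168.6°, which leaves joint 7 room for the final pose.

Emit:
apply_moves([
  [[46.5, -39.4, 3], -140, 0],
  [[46.5, -39.4, 3], -140, 0],
  [[46.5, -39.4, 3], -140, 0],
  [[46.5, -39.4, 3], -140, 0],
  [[46.5, -39.4, 3], -140, 0],
  [[46.5, -39.4, 3], -140, 0],
  [[46.5, -39.4, 3], -140, 0],
  [[46.5, -39.4, 3], -140, 0],
  [[46.5, -39.4, 3], -140, 0],
  [[46.5, -39.4, 3], -140, 0],
  [[46.5, -39.4, 3], -140, 0],
  [[46.5, -39.4, 3], -140, 0],
  [[46.5, -39.4, 3], -140, 0],
  [[46.5, -39.4, 3], -140, 0],
  [[46.5, -39.4, 3], -140, 0],
  [[46.5, -39.4, 3], -140, 0],
  [[46.5, -39.4, 3], -140, 0],
  [[46.5, -39.4, 3], -140, 0],
  [[46.5, -39.4, 3], -140, 0],
  [[46.5, -39.4, 3], -140, 0],
])

```text
t: 1.82
tool_pos: [0.5173, -0.0391, 0.2008]
eef_rot: [-0.001, 0.153, 0.988, 0.001]
ft_force: [0.4, -0.7, 1.0]
grip_width: 0.0855
```

```bash
cat >> h.py <<'E'
from scipy.spatial.transform import Rotation as Ro
def go(p,yaw):
    o=observe(); w,x,y,z=o['eef_rot']; R=Ro.from_quat([x,y,z,w]).as_matrix(); d=R.T@(np.array(p)-o['tool_pos'])*100
    cy=np.degrees(np.arctan2(R[1,0],R[0,0])); t=-((yaw-cy+180)%360-180)
    print('shift cm',d.round(2),'turn',round(t,1),'| now',o['tool_pos'].round(4),'yaw',round(cy,1),'tilt',R[:,2].round(3),'t',round(o['t'],2),'w',round(o['grip_width'],4),'F',o['ft_force'].round(1),'j',o['joints'].round(2))
E
python3 - <<'E'
from h import *
go([.517,-.039,.2],168.6); save('wrist','w1')
E
```

```text
shift cm [0.04 0.   0.08] turn -6.1 | now [ 0.5173 -0.0391  0.2008] yaw 162.5 tilt [-0.001  0.001 -1.   ] t 1.82 w 0.0855 F [ 0.4 -0.7  1. ] j [ 0.58  0.36 -0.75  1.85  0.28  1.04  0.99]
```

View pics/w1.png

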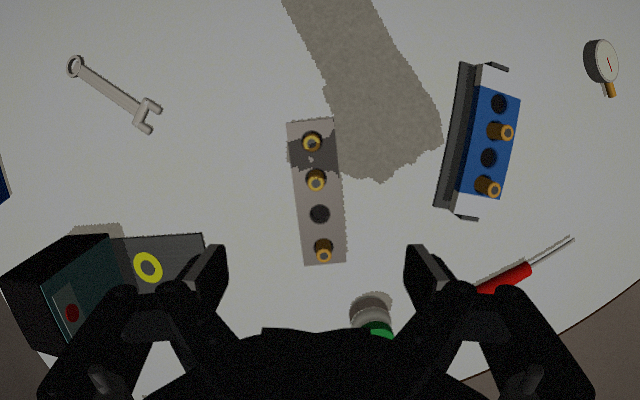

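The wrist view shows the rack filters at (311,142), (316,181) and (323,252), and the empty hole at (320,213). The plate's empty pockets are at (499,103) and (488,157), and its filters at (507,132) and (494,190).

Run:
```python
from h import *
d=load('w1')
for n,u,v,z in [('r3',311,142,.044),('r2',316,181,.044),('hole',320,213,.022),('r0',323,252,.044),('p0',499,103,.048),('f1',507,132,.073),('p2',488,157,.048),('f3',494,190,.073),('target',148,267,.005)]:
    print(n,atz(d,u,v,z,1)[:2].round(4))
im=cv2.resize(d['img'][50:230,270:530],None,fx=3,fy=3,interpolation=cv2.INTER_CUBIC); cv2.imwrite('pics/c2.png',im)
```

```text
r3 [ 0.4778 -0.0316]
r2 [ 0.5161 -0.0386]
hole [ 0.5562 -0.0465]
r0 [ 0.5919 -0.0546]
p0 [0.4904 0.1731]
f1 [0.5172 0.1597]
p2 [0.5437 0.1456]
f3 [0.5713 0.1331]
target [ 0.5678 -0.2972]
```

View pics/c2.png

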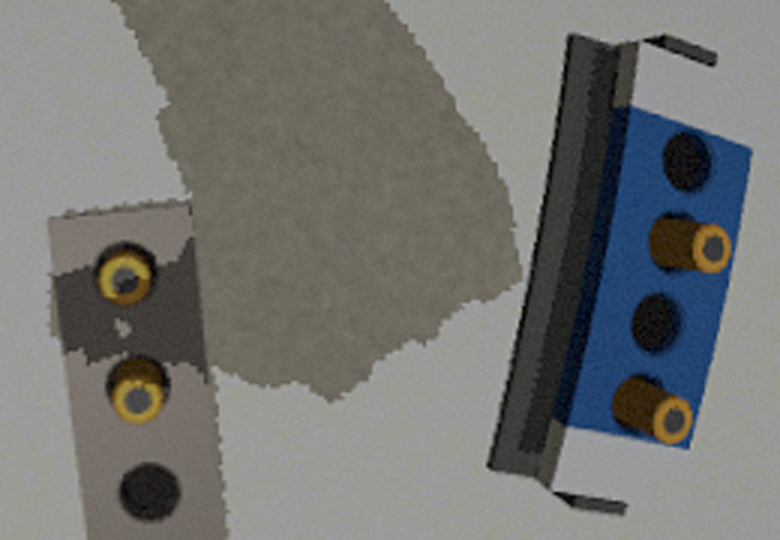

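Emit:
apply_moves([
  [[0.1, 0, 4], -6, 0],
  [[0.1, 0, 8], -6, 0],
  [[0.1, 0, 12], -6, 0],
  [[0.1, 0, 15], -6, 0],
  [[0.1, 0, 17.4], -6, 0],
  [[0.1, 0, 17.4], -6, 0],
  [[0.1, 0, 17.4], -6, 0],
  [[0.1, 0, 17.4], -6, 1],
  [[0.1, 0, 17.4], -6, 1],
  [[0.1, 0, 17.4], -6, 1],
  [[0.1, 0, 17.4], -6, 1],
  [[0.1, 0, 17.4], -6, 1],
  [[0.1, 0, 17.4], -6, 1],
  [[0.1, 0, 17.4], -6, 1],
  [[0.1, 0, 17.4], -6, 1],
  [[0.1, 0, 17.4], -6, 1],
], grip_force=40)

```text
t: 3.2
tool_pos: [0.5166, -0.0389, 0.0275]
eef_rot: [-0.0, 0.1, 0.995, 0.0]
ft_force: [-0.5, -0.1, 6.5]
grip_width: 0.0142
```

Run:
```python
from h import *
go([.5165,-.0388,.12],168.6); save('wrist','w2')
```

```text
shift cm [ 0.02  0.01 -9.25] turn -0.1 | now [ 0.5166 -0.0389  0.0275] yaw 168.5 tilt [-0.     0.001 -1.   ] t 3.2 w 0.0142 F [-0.5 -0.1  6.5] j [ 0.46  0.59 -0.62  2.    0.52  0.71  0.88]
```

Emit:
apply_moves([
  [[0, 0, 0], 0, 1],
  [[0, 0, 0], 0, 1],
  [[0, 0, -2], 0, 1],
  [[0, 0, -4], 0, 1],
  [[0, 0, -6], 0, 1],
  [[0, 0, -9.2], 0, 1],
  [[0, 0, -9.2], 0, 1],
  [[0, 0, -9.2], 0, 1],
])

```text
t: 3.92
tool_pos: [0.5177, -0.0391, 0.1209]
eef_rot: [0.001, 0.1, 0.995, 0.0]
ft_force: [0.3, -1.2, -1.3]
grip_width: 0.0141
```

Run:
```python
from h import *
go([.5442,.1463,.13],152.6); d=save('wrist','w3')
im=cv2.resize(d['img'][100:360,190:450],None,fx=2.2,fy=2.2,interpolation=cv2.INTER_CUBIC); cv2.imwrite('pics/c3.png',np.clip(im*1.4,0,255))
```

```text
shift cm [ 1.09 18.7  -0.9 ] turn 15.9 | now [ 0.5177 -0.0391  0.1209] yaw 168.5 tilt [ 0.003  0.    -1.   ] t 3.92 w 0.0141 F [ 0.3 -1.2 -1.3] j [ 0.55  0.46 -0.72  1.93  0.39  0.89  1.  ][ WARN:0@1.275] global loadsave.cpp:1063 imwrite_ Unsupported depth image for selected encoder is fallbacked to CV_8U.
```

View pics/c3.png

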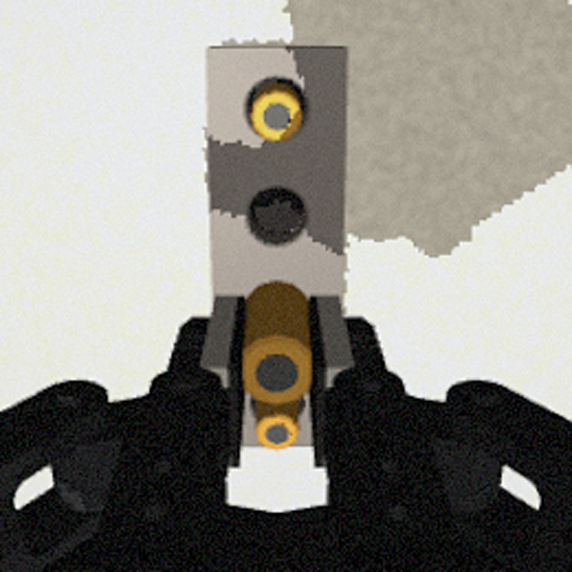

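The filter is held upright between the pads, with its top ring at crop (277,370). I'll check its offset in the tool and compute the next move.

Run:
```python
from h import *
d=load('w3'); o=observe(); p=o['tool_pos']
c=atz(d,190+277/2.2-.3,100+370/2.2-.3,p[2]+.0165,1); print('ring',(c-p).round(4))
print('depth',(deep(d,316,277,1)-p).round(4),(deep(d,312,260,1)-p).round(4))
go([.5442,.1463,.13],152.6)
```

```text
ring [ 0.0019 -0.0007  0.0165]
depth [ 0.0065 -0.0014  0.017 ] [-0.0025 -0.0015  0.0166]
shift cm [ 0.99 18.74 -1.03] turn 15.9 | now [ 0.5167 -0.0393  0.1196] yaw 168.5 tilt [ 0.001  0.    -1.   ] t 3.97 w 0.0144 F [ 0.3  0.4 -0.4] j [ 0.55  0.46 -0.72  1.94  0.39  0.89  1.  ]
```

Emit:
apply_moves([
  [[1, 4, -1], 7, 1],
  [[1, 8, -1], 14, 1],
  [[1, 12, -1], 15.9, 1],
  [[1, 16, -1], 15.9, 1],
  [[1, 18.7, -1], 15.9, 1],
  [[1, 18.7, -1], 15.9, 1],
  [[1, 18.7, 1], 15.9, 1],
  [[1, 18.7, 1.5], 15.9, 1],
  [[1, 18.7, 1.5], 15.9, 1],
  [[1, 18.7, 1.5], 15.9, 1],
])

```text
t: 4.8
tool_pos: [0.5434, 0.1452, 0.1038]
eef_rot: [-0.001, 0.237, 0.972, -0.0]
ft_force: [-0.5, -0.1, -0.8]
grip_width: 0.0136
```

Run:
```python
from h import *
go([.544,.146,.0575],152.6); d=save('wrist','w4')
im=cv2.resize(d['img'][60:320,190:450],None,fx=2.3,fy=2.3,interpolation=cv2.INTER_CUBIC); cv2.imwrite('pics/c4.png',np.clip(im.astype(float)*1.4,0,255).astype(np.uint8))
```

```text
shift cm [-0.02  0.11  4.63] turn -0.0 | now [0.5434 0.1452 0.1038] yaw 152.6 tilt [-0.002 -0.001 -1.   ] t 4.8 w 0.0136 F [-0.5 -0.1 -0.8] j [ 0.14  0.54 -0.65  1.84  0.41  0.9   0.39]
```

View pics/c4.png

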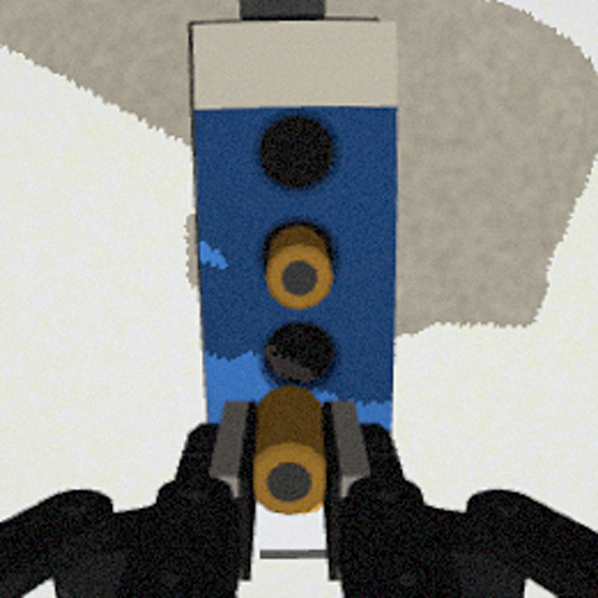

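The near end shows a full rectangle with no notch, so the notched end is the far one. Pocket0 is at crop (297,152), pocket2 at (299,352), and the held ring at (289,481).

Run:
```python
from h import *
d=load('w4'); f=lambda u,v,z:atz(d,190+u/2.3-.3,60+v/2.3-.3,z,1)
o=observe(); z=o['tool_pos'][2]
print(f(297,152,.048),f(299,352,.048),'f1',f(299,278,.073),'held top',f(289,481,z+.0165),'edges',f(194,150,.048),f(397,150,.048))
# held bottom: near edge of base circle
print('base edge',f(290,388,z-.0175)); go([.544,.146,.0575],152.6)
```

```text
[0.49105906 0.17396544 0.048     ] [0.54268469 0.14806319 0.048     ] f1 [0.51792855 0.16038023 0.073     ] held top [0.54372629 0.14424391 0.12097788] edges [0.47723594 0.14905091 0.048     ] [0.50299372 0.19900476 0.048     ]
base edge [0.53797208 0.14748591 0.08697788]
shift cm [0.02 0.06 4.7 ] turn -0.0 | now [0.5439 0.1454 0.1045] yaw 152.6 tilt [-0. -0. -1.] t 4.85 w 0.0141 F [-0.1 -0.3 -0.1] j [ 0.14  0.54 -0.65  1.84  0.41  0.9   0.39]
```

Emit:
apply_moves([
  [[0.05, 0.17, 1], 0, 1],
  [[0.05, 0.17, 2], 0, 1],
  [[0.05, 0.17, 3], 0, 1],
  [[0.05, 0.17, 4], 0, 1],
  [[0.05, 0.17, 4.5], 0, 1],
  [[0.05, 0.17, 4.6], 0, 1],
  [[0.05, 0.17, 4.6], 0, 1],
  [[0.05, 0.17, 4.6], 0, 1],
])

```text
t: 5.52
tool_pos: [0.5444, 0.1473, 0.0586]
eef_rot: [-0.0, 0.237, 0.972, 0.0]
ft_force: [-0.0, 0.6, -0.7]
grip_width: 0.0141
```

Run:
```python
from h import *
go([.478,-.0315,.13],168.6)
```

```text
shift cm [ -2.34 -18.93  -7.14] turn -16.0 | now [0.5444 0.1473 0.0586] yaw 152.6 tilt [-0.  0. -1.] t 5.52 w 0.0141 F [-0.   0.6 -0.7] j [ 0.11  0.6  -0.62  1.87  0.46  0.82  0.34]
```

No contact force at 7 mm into the pocket. I'll release, go back up and move over the next spare.

Emit:
apply_moves([
  [[0, 0, 0.1], 0, 0.75],
  [[0, 0, 0.1], 0, 0.5],
  [[0, 0, 0.1], 0, 0.4],
  [[0, 0, 0.1], 0, 0.2],
  [[0, 0, 0.1], 0, 0.2],
  [[0, 0, -3], 0, 0.2],
  [[0, 0, -7], 0, 0],
  [[0, 0, -7], 0, 0],
  [[-2.3, -4, -8], 0, 0],
  [[-2.3, -8, -8], -7, 0],
  [[-2.3, -12, -8], -14, 0],
  [[-2.3, -16, -8], -16, 0],
  [[-2.3, -18.9, -8], -16, 0],
  [[-2.3, -18.9, -8], -16, 0],
  [[-2.3, -18.9, -8], -16, 0],
])

```text
t: 6.77
tool_pos: [0.4775, -0.033, 0.1388]
eef_rot: [0.0, 0.102, 0.995, -0.0]
ft_force: [0.3, 0.8, -0.1]
grip_width: 0.0855
```

Run:
```python
from h import *
go([.478,-.0315,.0275],168.6); d=save('wrist','w5')
cv2.imwrite('pics/c5.png',cv2.convertScaleAbs(cv2.resize(d['img'][60:320,250:570],None,fx=2.3,fy=2.3,interpolation=cv2.INTER_CUBIC),alpha=1.4))
```

```text
shift cm [-0.02  0.17 11.13] turn -0.3 | now [ 0.4775 -0.033   0.1388] yaw 168.3 tilt [ 0.    -0.001 -1.   ] t 6.77 w 0.0855 F [ 0.3  0.8 -0.1] j [ 0.59  0.38 -0.76  2.01  0.33  0.89  1.02]
```

View pics/c5.png

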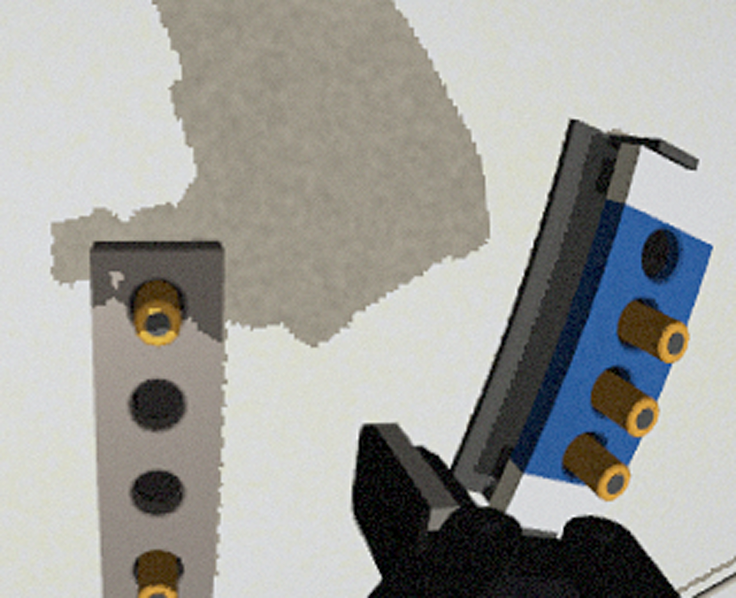

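The new filter stands level with its neighbours, so it is seated. Next is spare r3, then on to above pocket0.

Emit:
apply_moves([
  [[0, 0.17, 4], 0, 0],
  [[0, 0.17, 8], 0, 0],
  [[0, 0.17, 10.5], 0, 0],
  [[0, 0.17, 11.1], 0, 0],
  [[0, 0.17, 11.1], 0, 0],
  [[0, 0.17, 11.1], 0, 1],
  [[0, 0.17, 11.1], 0, 1],
  [[0, 0.17, 11.1], 0, 1],
  [[0, 0.17, 11.1], 0, 1],
  [[0, 0.17, 11.1], 0, 1],
  [[0, 0.17, 11.1], 0, 1],
  [[0, 0.17, 11.1], 0, 1],
  [[0, 0.17, 11.1], 0, 1],
  [[0, 0.17, 11.1], 0, 1],
  [[0, 0.17, 9], 0, 1],
  [[0, 0.17, 7], 0, 1],
  [[0, 0.17, 4], 0, 1],
  [[0, 0.17, 0], 0, 1],
  [[0, 0.17, 0], 0, 1],
], grip_force=40)

```text
t: 8.4
tool_pos: [0.4818, -0.0289, 0.1448]
eef_rot: [0.005, 0.1, 0.995, 0.0]
ft_force: [1.9, 0.4, 0.4]
grip_width: 0.0142
```

Run:
```python
from h import *
go([.491,.1744,.105],152.6)
```

```text
shift cm [ 3.19 20.1   3.98] turn 15.9 | now [ 0.4818 -0.0289  0.1448] yaw 168.5 tilt [ 0.009 -0.001 -1.   ] t 8.4 w 0.0142 F [1.9 0.4 0.4] j [ 0.6   0.37 -0.77  2.    0.33  0.89  1.02]
```

Emit:
apply_moves([
  [[3.2, 4, 0], 7, 1],
  [[3.2, 8, 0], 14, 1],
  [[3.2, 12, 0], 15.9, 1],
  [[3.2, 16, 0], 15.9, 1],
  [[3.2, 20, 0], 15.9, 1],
  [[3.2, 20.1, 2], 15.9, 1],
  [[3.2, 20.1, 4], 15.9, 1],
  [[3.2, 20.1, 4], 15.9, 1],
  [[3.2, 20.1, 4], 15.9, 1],
  [[3.2, 20.1, 4], 15.9, 1],
])

```text
t: 9.23
tool_pos: [0.491, 0.174, 0.1054]
eef_rot: [0.005, 0.237, 0.971, 0.001]
ft_force: [0.7, -0.1, 0.2]
grip_width: 0.0138
```

Run:
```python
from h import *
go([.491,.1744,.0585],152.6); d=save('wrist','w6')
cv2.imwrite('pics/c6.png',cv2.convertScaleAbs(cv2.resize(d['img'][100:360,190:450],None,fx=2.3,fy=2.3,interpolation=cv2.INTER_CUBIC),alpha=1.4))
```

```text
shift cm [0.06 0.01 4.69] turn -0.0 | now [0.491  0.174  0.1054] yaw 152.6 tilt [ 0.009 -0.001 -1.   ] t 9.23 w 0.0138 F [ 0.7 -0.1  0.2] j [ 0.12  0.48 -0.71  1.95  0.42  0.85  0.28]
```

View pics/c6.png

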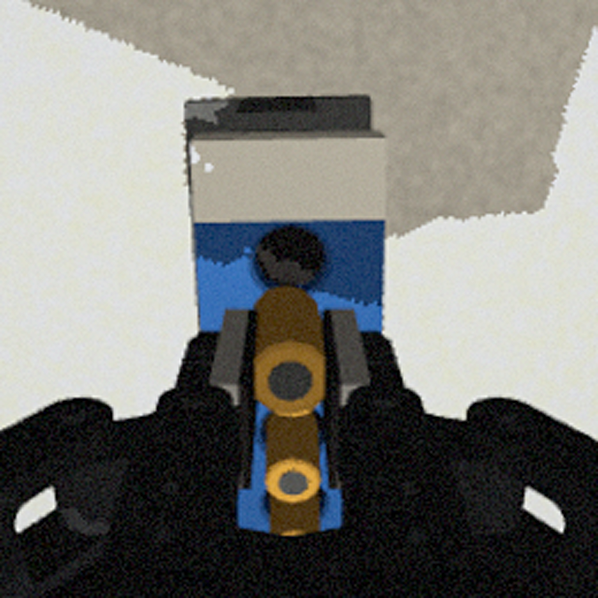

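The held filter is upright with its ring at crop (290,380), in line with pocket0 at (290,256).

Run:
```python
from h import *
d=load('w6'); f=lambda u,v,z:atz(d,190+u/2.3-.3,100+v/2.3-.3,z,1)
o=observe(); p=o['tool_pos'];z=p[2]
print('held top',f(290,380,z+.0165)-p,'base edge',f(290,288,z-.0175)-p,'pocket',f(290,256,.048),'f1',f(294,482,.073),'edges',(f(194,223,.048)+f(384,223,.048))/2); go([.491,.1744,.0585],152.6)
```

```text
held top [-0.00178841  0.00010855  0.0165    ] base edge [-0.00732849  0.00320785 -0.0175    ] pocket [0.48911647 0.17487181 0.048     ] f1 [0.5455118  0.14687804 0.073     ] edges [0.48002264 0.17927022 0.048     ]
shift cm [ 0.1  -0.    4.72] turn -0.0 | now [0.4914 0.174  0.1057] yaw 152.6 tilt [ 0.01 -0.   -1.  ] t 9.28 w 0.0142 F [ 0.8 -0.   0.5] j [ 0.12  0.48 -0.71  1.95  0.42  0.85  0.28]
```

Emit:
apply_moves([
  [[0.08, 0.02, 1], 0, 1],
  [[0.08, 0.02, 2], 0, 1],
  [[0.08, 0.02, 3], 0, 1],
  [[0.08, 0.02, 4], 0, 1],
  [[0.08, 0.02, 4.5], 0, 1],
  [[0.08, 0.02, 4.7], 0, 1],
  [[0.08, 0.02, 4.7], 0, 1],
  [[0.08, 0.02, 4.7], 0, 1],
])

```text
t: 9.95
tool_pos: [0.4912, 0.1747, 0.0585]
eef_rot: [0.005, 0.237, 0.971, 0.001]
ft_force: [1.7, -0.3, -0.0]
grip_width: 0.0141
```

Run:
```python
from h import *
go([.491,.1744,.14],152.6)
```

```text
shift cm [-0.07 -0.   -8.15] turn -0.0 | now [0.4912 0.1747 0.0585] yaw 152.6 tilt [ 0.01 -0.   -1.  ] t 9.95 w 0.0141 F [ 1.7 -0.3 -0. ] j [ 0.07  0.55 -0.66  1.98  0.49  0.76  0.22]
```

Emit:
apply_moves([
  [[0, 0, 0.1], 0, 0.75],
  [[0, 0, 0.1], 0, 0.5],
  [[0, 0, 0.1], 0, 0.4],
  [[0, 0, 0.1], 0, 0.2],
  [[0, 0, 0.1], 0, 0.2],
  [[0, 0, -3], 0, 0.2],
  [[0, 0, -7], 0, 0],
  [[0, 0, -10], 0, 0],
  [[-3, 0, -10], 0, 0],
  [[-4.5, 0, -10], 0, 0],
  [[-4.5, 0, -10], 0, 0],
  [[-4.5, 0, -10], 0, 0],
  [[-4.5, 0, -10], 0, 0],
])

```text
t: 11.03
tool_pos: [0.5293, 0.1544, 0.1586]
eef_rot: [0.004, 0.237, 0.972, 0.001]
ft_force: [0.6, -0.8, 0.1]
grip_width: 0.0849
```

Run:
```python
from h import *
go([.531,.1535,.022],152.7); d=save('wrist','w7')
cv2.imwrite('pics/c7.png',cv2.convertScaleAbs(cv2.resize(d['img'][60:340,180:460],None,fx=2.1,fy=2.1,interpolation=cv2.INTER_CUBIC),alpha=1.4))
```

```text
shift cm [-0.08 -0.06 13.67] turn -0.1 | now [0.5293 0.1544 0.1586] yaw 152.6 tilt [ 0.009 -0.    -1.   ] t 11.03 w 0.0849 F [ 0.6 -0.8  0.1] j [ 0.18  0.46 -0.73  1.83  0.37  0.98  0.39]
```

View pics/c7.png

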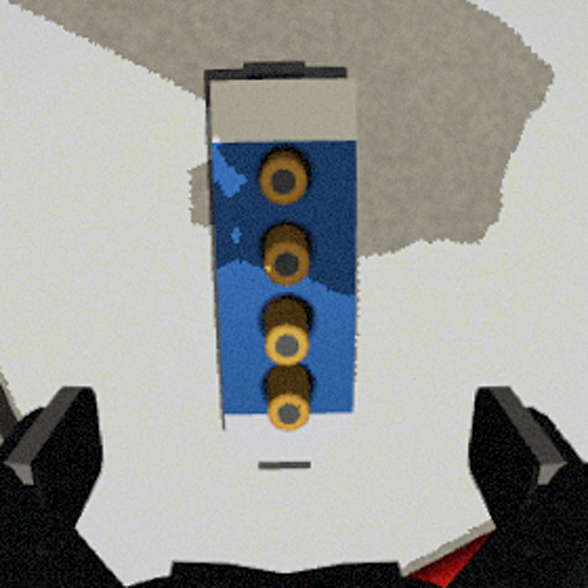

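All four filters are seated: rings at crop (284,181), (286,263), (287,345) and (288,414). I'll refine the plate pose from them.

Run:
```python
from h import *
d=load('w7'); f=lambda u,v,z:atz(d,180+u/2.1-.3,60+v/2.1-.3,z,1)
P=np.array([f(284,181,.073),f(286,263,.073),f(287,345,.073),f(288,414,.073)]); print(P.round(4))
E1=[(f(211,142,.048)+f(356,142,.048))/2,(f(222,411,.048)+f(353,411,.048))/2]; print('edge mids',np.round(E1,4))
for a,b in((P[0],P[-1]),(E1[0],E1[1])): v=b-a; print(np.degrees(np.arctan2(v[1],v[0])),np.linalg.norm(v),(a+b)/2)
```

```text
[[0.491  0.1736 0.073 ]
 [0.5175 0.1607 0.073 ]
 [0.5457 0.1465 0.073 ]
 [0.5715 0.1336 0.073 ]]
edge mids [[0.4798 0.1793 0.048 ]
 [0.5818 0.1284 0.048 ]]
-26.384170743204475 0.08995574298266001 [0.53125399 0.15362222 0.073     ]
-26.509378090407438 0.11405511600001267 [0.53079973 0.15384956 0.048     ]
```

Emit:
apply_moves([
  [[-0.1, 0, 4], 0, 0],
  [[-0.1, 0, 8], 0, 0],
])

```text
t: 11.25
tool_pos: [0.5319, 0.1555, 0.0797]
eef_rot: [0.007, 0.236, 0.972, 0.002]
ft_force: [0.6, -1.6, -1.3]
grip_width: 0.0852
```

Run:
```python
from h import *
go([.531,.1535,.024],152.7)
```

```text
shift cm [ 0.06 -0.26  5.57] turn -0.0 | now [0.5319 0.1555 0.0797] yaw 152.7 tilt [ 0.014  0.001 -1.   ] t 11.25 w 0.0852 F [ 0.6 -1.6 -1.3] j [ 0.13  0.56 -0.67  1.89  0.47  0.83  0.31]
```

Emit:
apply_moves([
  [[0, 0, -4], 0, 0],
  [[0, 0, -8], 0, 0],
])

```text
t: 11.42
tool_pos: [0.5253, 0.1549, 0.1505]
eef_rot: [-0.004, 0.235, 0.972, -0.0]
ft_force: [1.8, 0.5, 2.8]
grip_width: 0.0852
```

Run:
```python
from h import *
go([.531,.1535,.024],153.3)
```

```text
shift cm [-0.66  0.16 12.65] turn -0.5 | now [0.5253 0.1549 0.1505] yaw 152.8 tilt [-0.007  0.001 -1.   ] t 11.42 w 0.0852 F [1.8 0.5 2.8] j [ 0.18  0.47 -0.73  1.83  0.37  0.98  0.39]
```

Emit:
apply_moves([
  [[-0.6, 0.1, 4], -0.5, 0],
  [[-0.6, 0.1, 8], -0.5, 0],
])

```text
t: 11.58
tool_pos: [0.5344, 0.1552, 0.0802]
eef_rot: [0.001, 0.231, 0.973, 0.002]
ft_force: [0.5, -0.8, -1.6]
grip_width: 0.0857
```

Run:
```python
from h import *
go([.531,.1535,.024],153.3)
```

```text
shift cm [ 0.23 -0.33  5.61] turn 0.0 | now [0.5344 0.1552 0.0802] yaw 153.3 tilt [ 0.002  0.004 -1.   ] t 11.58 w 0.0857 F [ 0.5 -0.8 -1.6] j [ 0.14  0.57 -0.68  1.88  0.46  0.85  0.33]
```

Emit:
apply_moves([
  [[0.23, -0.33, 3], 0, 0],
  [[0.23, -0.33, 5], 0, 0],
  [[0.23, -0.33, 6.1], 0, 0],
  [[0.23, -0.33, 6.1], 0, 0],
  [[0.23, -0.33, 6.1], 0, 0],
  [[0.23, -0.33, 6.1], 0, 0],
])

```text
t: 12.08
tool_pos: [0.5317, 0.1544, 0.0205]
eef_rot: [0.001, 0.23, 0.973, 0.003]
ft_force: [0.2, 0.0, 0.7]
grip_width: 0.0854
```

Run:
```python
from h import *
go([.531,.1535,.019],153.3)
```

```text
shift cm [ 0.02 -0.11  0.15] turn 0.1 | now [0.5317 0.1544 0.0205] yaw 153.4 tilt [ 0.004  0.005 -1.   ] t 12.08 w 0.0854 F [0.2 0.  0.7] j [ 0.09  0.65 -0.62  1.92  0.54  0.74  0.27]
```

Emit:
apply_moves([
  [[0, -0.1, 0.15], 0, 0.2],
  [[0, -0.1, 0.15], 0, 0.3],
  [[0, -0.1, 0.15], 0, 0.4],
  [[0, -0.1, 0.15], 0, 1],
  [[0, -0.1, 0.15], 0, 1],
  [[0, -0.1, 0.15], 0, 1],
  [[0, -0.1, 0.15], 0, 1],
  [[0, -0.1, 0.15], 0, 1],
  [[0, -0.1, 0.15], 0, 1],
  [[0, -0.1, 0.15], 0, 1],
  [[0, -0.1, 0.15], 0, 1],
], grip_force=70)

```text
t: 13.0
tool_pos: [0.532, 0.1536, 0.0204]
eef_rot: [0.002, 0.23, 0.973, 0.003]
ft_force: [-2.5, -0.9, 7.8]
grip_width: 0.0549
```

Run:
```python
from h import *
go([.581,-.230,.09],78.6)
```

```text
shift cm [-21.61 -32.03  -7.12] turn 74.7 | now [0.532  0.1536 0.0204] yaw 153.3 tilt [ 0.006  0.005 -1.   ] t 13.0 w 0.0549 F [-2.5 -0.9  7.8] j [ 0.09  0.65 -0.62  1.92  0.54  0.74  0.27]
```

Emit:
apply_moves([
  [[0, 0, -0.5], 0, 1],
  [[0, 0, -1.5], 0, 1],
  [[0, 0, -3], 0, 1],
  [[0, 0, -4.5], 0, 1],
  [[0, 0, -6], 0, 1],
  [[0, 0, -7.5], 0, 1],
  [[0, 0, -8.5], 0, 1],
  [[0, 0, -9], 0, 1],
  [[0, 0, -9], 0, 1],
  [[0, 0, -9], 0, 1],
  [[0, 0, -9], 0, 1],
  [[0, 0, -9], 0, 1],
  [[0, 0, -9], 0, 1],
])

```text
t: 14.08
tool_pos: [0.531, 0.1531, 0.1097]
eef_rot: [0.002, 0.23, 0.973, 0.003]
ft_force: [0.6, -0.7, -4.1]
grip_width: 0.0547
```

Run:
```python
from h import *
go([.581,-.230,.09],78.6)
d=save('wrist','w8'); s=save('scene','s8')
a=cv2.resize(d['img'][60:340,180:460],(560,560)) ; cv2.imwrite('pics/c8.png',cv2.convertScaleAbs(a,alpha=1.4))
# plate-plane from wrist depth: blue pixels
b=d['img'].astype(int); m=(b[...,0]>b[...,2]*1.7)&(b[...,0]>40)&(d['range_z']>0)
v,u=np.nonzero(m); P=np.array([deep(d,x,y,1) for x,y in zip(u,v)]); o=observe()['tool_pos']; P=P[np.abs(P-o).max(1)<.11]
for _ in range(3):
    c=np.linalg.lstsq(np.c_[P[:,:2]-o[:2],np.ones(len(P))],P[:,2],rcond=None)[0]; r=P[:,2]-np.c_[P[:,:2]-o[:2],np.ones(len(P))]@c; P=P[np.abs(r)<max(.002,2*r.std())]
print('plane slopes',c.round(4),len(P),'top-tcp',c[2]-o[2])
```

```text
shift cm [-21.64 -32.01   1.8 ] turn 74.8 | now [0.531  0.1531 0.1097] yaw 153.4 tilt [ 0.005  0.005 -1.   ] t 14.08 w 0.0547 F [ 0.6 -0.7 -4.1] j [ 0.17  0.52 -0.7   1.87  0.42  0.9   0.36]
plane slopes [-0.0036 -0.0083  0.1363] 17046 top-tcp 0.026394660501470643
```

View pics/c8.png

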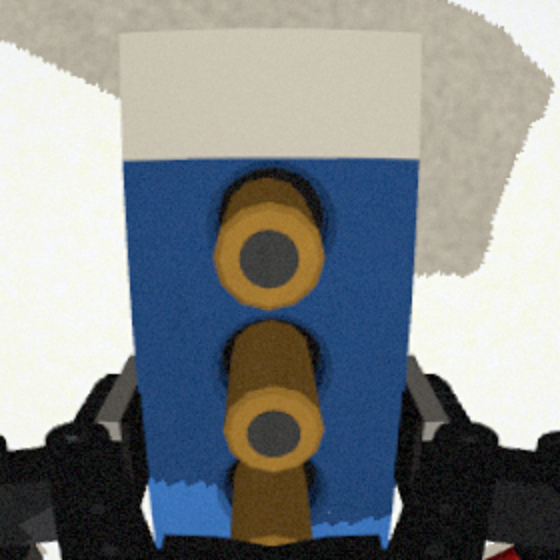

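The plate is held level within about 0.5°, all four filters are in, and the underside is 12.4 mm above the TCP. Next is the transfer to a point short of the target.

Run:
```python
from h import *
d=load('w8'); o=observe(); p=o['tool_pos']
e=atz(d,180+270/2-.25,60+32/2-.25,p[2]+.0264,1)-p; a=np.radians(153.4); print('near end along x',e@[np.cos(a),np.sin(a),0],'y',e@[np.sin(a),-np.cos(a),0])
e=atz(d,180+270/2-.25,60+159/2-.25,p[2]+.0264,1)-p; print('strip edge (58)',e@[np.cos(a),np.sin(a),0],e@[np.sin(a),-np.cos(a),0])
go([.60,-.13,.105],78.6)
```

```text
near end along x 0.08193666432015878 y -0.001320066580955175
strip edge (58) 0.05829204057869573 -0.0013207051669113228
shift cm [-18.85 -22.23   0.39] turn 74.8 | now [0.5312 0.1531 0.1099] yaw 153.4 tilt [ 0.005  0.005 -1.   ] t 14.18 w 0.0547 F [ 0.4 -0.2 -3.9] j [ 0.17  0.52 -0.7   1.87  0.42  0.9   0.36]
```

Emit:
apply_moves([
  [[-0.7, -0.8, 0], 2, 1],
  [[-2, -2.4, 0], 7, 1],
  [[-3.5, -4, 0], 13, 1],
  [[-5, -6, 0], 19, 1],
  [[-6.5, -7.7, 0], 25, 1],
  [[-8, -9.5, 0], 31, 1],
  [[-9.5, -11.3, 0], 37, 1],
  [[-11, -13, 0], 43, 1],
  [[-12.5, -14.8, 0], 49, 1],
  [[-14, -16.5, 0], 55, 1],
  [[-15.5, -18.3, 0], 61, 1],
  [[-17, -20, 0], 67, 1],
  [[-18.2, -21.4, 0], 72, 1],
  [[-18.8, -22.2, 0], 74.8, 1],
  [[-18.8, -22.2, 0], 74.8, 1],
  [[-18.8, -22.2, 0], 74.8, 1],
  [[-18.8, -22.2, 0], 74.8, 1],
  [[-18.8, -22.2, 0], 74.8, 1],
])

```text
t: 15.68
tool_pos: [0.5995, -0.1281, 0.1088]
eef_rot: [-0.001, 0.773, 0.634, 0.004]
ft_force: [0.1, 0.2, -4.6]
grip_width: 0.0545
```

Run:
```python
from h import *
go([.581,-.230,.085],78.6)
t=save('top','t9'); s=save('scene','s9')
a=t['img'][150:240,360:520]; b=s['img'][75:215,140:300]
im=np.hstack([cv2.resize(a,None,fx=2.5,fy=2.5,interpolation=cv2.INTER_CUBIC),cv2.resize(b,None,fx=2.5,fy=2.5,interpolation=cv2.INTER_CUBIC)[:225]]) if 0 else None
A=cv2.resize(a,None,fx=4,fy=4,interpolation=cv2.INTER_CUBIC); B=cv2.resize(t['img'][:1,:1],(640,1))
cv2.imwrite('pics/c9.png',cv2.convertScaleAbs(A,alpha=1.6))
```

```text
shift cm [-10.37   0.17   2.31] turn 0.1 | now [ 0.5995 -0.1281  0.1088] yaw 78.7 tilt [ 0.005  0.006 -1.   ] t 15.68 w 0.0545 F [ 0.1  0.2 -4.6] j [ 0.38  0.54 -0.34  1.73  0.21  0.9  -0.24]
```

View pics/c9.png

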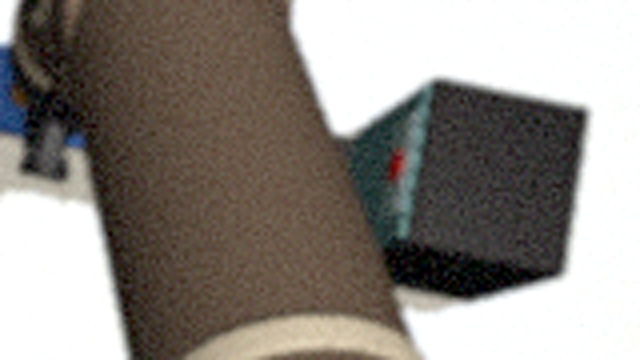

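The arm hides the foot here, but the reader's top face is visible with corners at about (435,80), (587,107), (565,272) and (402,240). I'll refine the reader's yaw and the target from the earlier unobstructed views.

Run:
```python
from h import *
for n in('top0','scene0','t9'):
    d=load(n); v,u=np.nonzero(d['range_z']>0); K=d['K']; z=d['range_z'][v,u]
    c=np.c_[(u-K[0,2])/K[0,0]*z,-(v-K[1,2])/K[1,1]*z,-z]; P=c@d['pose'][:3,:3].T+d['pose'][:3,3]
    m=(abs(P[:,2]-.155)<.006)&(abs(P[:,0]-.546)<.11)&(abs(P[:,1]+.402)<.11)&(d['img'][v,u].max(1)<90)
    r=cv2.minAreaRect((P[m,:2]*1000).astype(np.float32)); print(n,'reader top',r,m.sum())
    b=d['img'].astype(int); y=(np.minimum(b[...,1],b[...,2])>b[...,0]*1.8)&(b[...,2]>90)
    Y,X=np.nonzero(y); k=[np.hypot(*(atz(d,x,w,.005)[:2]-[.567,-.299]))<.04 for x,w in zip(X,Y)]; X,Y=X[k],Y[k]
    if len(X): print('  target',len(X),atz(d,(X.min()+X.max())/2,(Y.min()+Y.max())/2,.005).round(4),atz(d,X.mean(),Y.mean(),.005).round(4))
    if n!='t9':
        f=(abs(P[:,2]-.005)<.012)&(b[v,u].max(1)<110)&(abs(P[:,0]-.57)<.08)&(P[:,1]>-.335)&(P[:,1]<-.18)
        print('  foot',cv2.minAreaRect((P[f,:2]*1000).astype(np.float32)),f.sum())
```

```text
top0 reader top ((546.4598388671875, -399.79541015625), (102.74909210205078, 108.74068450927734), 77.4881362915039) 1790
  target 149 [ 0.5679 -0.2999  0.005 ] [ 0.5679 -0.3009  0.005 ]
  foot ((563.9321899414062, -275.34674072265625), (144.73538208007812, 109.4665756225586), 77.1016616821289) 1327
scene0 reader top ((545.5037231445312, -396.8816833496094), (105.86091613769531, 109.92616271972656), 77.96865844726562) 1287
  target 141 [ 0.5656 -0.2977  0.005 ] [ 0.5661 -0.2977  0.005 ]
  foot ((560.8299560546875, -272.50897216796875), (149.2848358154297, 115.90161895751953), 78.47557067871094) 1416
t9 reader top ((546.172607421875, -400.04046630859375), (102.82479858398438, 107.98361206054688), 77.84439086914062) 1767
```

Run:
```python
from h import *
go([.5814,-.2308,.086],78.1)
```

```text
shift cm [-10.41   0.22   2.22] turn 0.6 | now [ 0.5996 -0.1285  0.1089] yaw 78.7 tilt [ 0.005  0.005 -1.   ] t 15.78 w 0.0548 F [-0.4  0.1 -5.1] j [ 0.38  0.54 -0.34  1.73  0.21  0.9  -0.24]
```

Emit:
apply_moves([
  [[-0.7, 0.2, 0.3], 0.6, 1],
  [[-2, 0.2, 0.8], 0.6, 1],
  [[-4, 0.2, 1.2], 0.6, 1],
  [[-6, 0.2, 1.6], 0.6, 1],
  [[-8, 0.2, 2], 0.6, 1],
  [[-9.5, 0.2, 2.2], 0.6, 1],
  [[-10.2, 0.2, 2.2], 0.6, 1],
  [[-10.4, 0.2, 2.2], 0.6, 1],
  [[-10.4, 0.2, 2.2], 0.6, 1],
  [[-10.4, 0.2, 2.2], 0.6, 1],
  [[-10.4, 0.2, 2.2], 0.6, 1],
  [[-10.4, 0.2, 2.2], 0.6, 1],
  [[-10.4, 0.2, 2.2], 0.6, 1],
])

```text
t: 16.87
tool_pos: [0.5816, -0.2297, 0.0864]
eef_rot: [-0.0, 0.776, 0.63, 0.004]
ft_force: [1.1, 0.7, -3.2]
grip_width: 0.0544
```

Run:
```python
from h import *
go([.5814,-.2308,.086],78.1)
s=save('scene','s10')
im=s['img'][70:230,130:320]; cv2.imwrite('pics/c10.png',cv2.convertScaleAbs(cv2.resize(im,None,fx=3.6,fy=3.6,interpolation=cv2.INTER_CUBIC),alpha=1.6))
```

```text
shift cm [-0.11  0.    0.04] turn 0.1 | now [ 0.5816 -0.2297  0.0864] yaw 78.2 tilt [ 0.005  0.006 -1.   ] t 16.87 w 0.0544 F [ 1.1  0.7 -3.2] j [ 0.53  0.58 -0.32  1.72  0.22  0.87 -0.09]
```

The viewer limit is reached, so I'll trim 1 mm and check numerically.

Emit:
apply_moves([
  [[-0.1, 0, 0], 0, 1],
  [[-0.1, 0, 0], 0, 1],
  [[-0.1, 0, 0], 0, 1],
  [[-0.1, 0, 0], 0, 1],
  [[-0.1, 0, 0], 0, 1],
  [[-0.1, 0, 0], 0, 1],
  [[-0.1, 0, 0], 0, 1],
  [[-0.1, 0, 0], 0, 1],
])

```text
t: 17.58
tool_pos: [0.5813, -0.2309, 0.0864]
eef_rot: [-0.0, 0.776, 0.63, 0.004]
ft_force: [0.1, -0.8, -4.2]
grip_width: 0.0544
```

Run:
```python
from h import *
go([.5814,-.2308,.086],78.1); o=observe(); p=o['tool_pos']; print('vel',abs(o['joint_vel']).max())
d=save('wrist','w11'); s=save('scene','s11')
a=np.radians(258.2); ex=np.array([np.cos(a),np.sin(a)]); ey=np.array([-ex[1],ex[0]])
for n,dd,fi in(('wrist',d,1),('scene',s,0)):
    v,u=np.nonzero(dd['range_z']>0); P=np.array([deep(dd,x,y,fi) for x,y in zip(u,v)]); k=np.abs(P-p).max(1)<.11; P=P[k]; b=dd['img'][v,u].astype(int)[k]
    L=np.c_[(P[:,:2]-p[:2])@ex,(P[:,:2]-p[:2])@ey,P[:,2]-p[2]]
    blue=(b[:,0]>b[:,2]*1.7)&(b[:,0]>40)&(abs(L[:,2]-.0264)<.006)
    A=np.c_[L[blue,:2],np.ones(blue.sum())]; c=np.linalg.lstsq(A,P[blue,2],rcond=None)[0]
    print(n,'slopes along/across',c.round(4),'blue x',np.percentile(L[blue,0],[1,99]).round(3),'y',np.percentile(L[blue,1],[1,99]).round(3))
    br=(b[:,2]>b[:,0]*1.8)&(b[:,2]>60)&(L[:,2]>.03)&(abs(L[:,0])<.07)
    for q in(-.045,-.015,.015,.045):
        m=br&(abs(L[:,0]-q)<.012)&(abs(L[:,1])<.012); print('  filter',q,m.sum(),'top-plate top',np.round(np.percentile(L[m,2],95)-.0264,4) if m.sum()>5 else None)
    e=(abs(L[:,2]-.0264)<.005)&(abs(L[:,1])<.03)&(L[:,0]>.058)
    if e.sum()>20: print('  +x end: xmax at +y corner',np.percentile(L[e&(L[:,1]>.018),0],98).round(3) if (e&(L[:,1]>.018)).sum()>5 else None,'at rest',np.percentile(L[e&(L[:,1]<.012),0],98).round(3),'y',np.percentile(L[e,1],[1,99]).round(3))
```

```text
shift cm [0.02 0.   0.04] turn 0.0 | now [ 0.5813 -0.2309  0.0864] yaw 78.1 tilt [ 0.005  0.006 -1.   ] t 17.58 w 0.0544 F [ 0.1 -0.8 -4.2] j [ 0.53  0.58 -0.32  1.72  0.22  0.87 -0.09]
vel 0.0012765980063416257
wrist slopes along/across [-0.01   -0.0117  0.1129] blue x [-0.057  0.028] y [-0.027  0.027]
  filter -0.045 1908 top-plate top 0.026
  filter -0.015 2063 top-plate top 0.0256
  filter 0.015 1042 top-plate top 0.0243
  filter 0.045 0 top-plate top None
scene slopes along/across [ 0.0076 -0.0089  0.1128] blue x [-0.056  0.039] y [-0.029  0.026]
  filter -0.045 1 top-plate top None
  filter -0.015 0 top-plate top None
  filter 0.015 0 top-plate top None
  filter 0.045 0 top-plate top None
  return _methods._mean(a, axis=axis, dtype=dtype,
  ret = ret.dtype.type(ret / rcount)
```

Run:
```python
from h import *
p=observe()['tool_pos']; a=np.radians(258.1); ex=np.array([np.cos(a),np.sin(a)]); ey=np.array([-ex[1],ex[0]])
for n in('s11','s10'):
    d=load(n); P=d['pose']
    def px(x,y,z):
        w=np.r_[p[:2]+x*ex+y*ey,z]; c=P[:3,:3].T@(w-P[:3,3]); q=d['K']@[c[0],-c[1],-c[2]]; return q[:2]/q[2],-c[2]
    for nm,x,y,z in [('f0',-.045,0,.146-.007),('f1',-.015,0,.139),('f2',.015,0,.139),('f3',.045,0,.139),('notch c',.076,.022,.113),('other corner',.076,-.022,.113),('strip',.064,0,.113),('endmid',.076,0,.113)]:
        (u,v),z0=px(x,y,z); print(n,nm,int(u),int(v),'bgr',d['img'][int(v)-1:int(v)+2,int(u)-1:int(u)+2].mean((0,1)).astype(int),'depth',d['range_z'][int(v),int(u)].round(3),'exp',z0.round(3))
```

```text
s11 f0 237 154 bgr [18 33 44] depth 1.013 exp 1.008
s11 f1 229 147 bgr [17 33 45] depth 1.023 exp 1.019
s11 f2 222 140 bgr [ 8 10  9] depth 0.972 exp 1.03
s11 f3 214 133 bgr [4 3 3] depth 0.936 exp 1.041
s11 notch c 201 138 bgr [26 24 13] depth 1.131 exp 1.066
s11 other corner 215 128 bgr [3 1 2] depth 0.916 exp 1.082
s11 strip 211 136 bgr [15 15 14] depth 0.954 exp 1.07
s11 endmid 208 133 bgr [18 17 14] depth 0.952 exp 1.074
s10 f0 237 154 bgr [19 35 46] depth 1.052 exp 1.008
s10 f1 229 147 bgr [20 33 46] depth 1.051 exp 1.019
s10 f2 222 140 bgr [6 5 5] depth 0.966 exp 1.03
s10 f3 214 133 bgr [5 4 3] depth 0.93 exp 1.041
s10 notch c 201 138 bgr [25 23 12] depth 1.131 exp 1.066
s10 other corner 215 128 bgr [8 7 7] depth 0.917 exp 1.082
s10 strip 211 136 bgr [14 16 14] depth 0.95 exp 1.07
s10 endmid 208 133 bgr [25 23 20] depth 0.95 exp 1.074
```

Depth sees through the +y corner at the reader end, so the notch is where it should be. The pose is still and level, so I'm handing in.

```bash
python3 -c "
from h import *
print(env.finish_job()); print(observe()['t'])"
```

```text
the job is handed in; nothing more can be done
None
the job is handed in; nothing more can be done
```

I put two spares from the rack into pocket0 and pocket2 while the plate lay on its cradle. Then I gripped the plate at mid-length and carried it to the reader, and handed the job in still holding it there, at about 17.6 s of robot time.

**What the last checks showed:**
- **Position:** the tool was about 0.2 mm and 0.05° from the goal worked out from the measured target. The views of that target differ by about 2 mm, and the reader yaw is good to about 0.5°.
- **Height:** the underside was at about 99 mm.
- **Level:** the depth fits show a tilt of up to about 0.9°. The wrist and scene cameras disagree on the sign of the slope along the plate (-0.010 against +0.008).
- **Stillness and contact:** the arm was at rest, and the wrist force was only the plate's weight (about 4 N).
- **Filters:** three were measured standing 24–26 mm proud at the end.
- **Notched end:** depth sees through the +y corner at the reader end, so the notch points the right way.

**What I could not confirm:**
- **Fourth filter:** the pocket3 filter was hidden by the gripper at the end. It was last seen seated just before the grasp.
- **Final picture:** I had used all 12 views, so the last checks were numerical only.

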